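# Unclip the nut bar and lay it in the tool tray

### The arm

A 7-joint arm with a two-finger parallel gripper is mounted at the origin on the work surface. World frame = base frame: x ahead of the robot, y to its left, z up, the work surface at z = 0. Lengths are in m, angles in rad, forces in N, time in s.
With the tool pointing down it reaches from about 0.35 to 0.9 m from the base axis. Payload 8.1 kg.
Tool frame: the origin (TCP) lies on the mounting face of the last link; the fingertips stand 178 mm ahead of it and the grasp point (between the pads) lies 159 mm ahead of it; y points along the fingers, z is the direction in which the jaws open and shut, and the axes are right-handed (so a half turn about y gives the same grasp; the last joint's range is limited). The gripper opens to 92 mm and grips with 3 to 60 N. Pads are 19 mm wide; open, the fingers measure 130 mm over their backs; the gripper's body (75 mm by 190 mm) begins 47 mm behind the grasp point.
Start: joints at [-1.312, 0.434, 0.025, 1.573, -0.012, 1.134, -0.075], TCP at [0.221, 0.585, 0.405] pointing down, gripper open.
Joint ranges: [-2.62, 2.62], [-0.44, 2.09], [-1.27, 1.32], [0.08, 2.57], [-1.32, 4.46], [0.12, 2], [-2.74, 2.74]. Speed limits (rad/s): [2.22, 2.22, 3.01, 3.01, 3.14, 3.14, 3.14].

### API

Orientations are given as a unit quaternion [x, y, z, w].
In Python, from bench import env gives the robot as it stands. The module is installed in compiled form; this text tells all that it offers.
- The arm moves only by the tool servo_tool, never from a script. Its argument "targets" is a list that holds one entry, the list of rows, each a list of 7 numbers: the shift along the tool's x, y, z in cm, then the turn, a rotation vector about the tool's x, y, z in rad, then the finger opening in cm, from 0 to 9.18. In form: [[[dx, dy, dz, wx, wy, wz, hand], ...]]. A call has 1 to 20 rows; each row is the pose to reach, as a shift and turn from the pose commanded when the call began, along the tool's axes at that moment; what a row does not reach only later rows make up. A row lasts 1/10 s, in which the tool goes at most 50 mm and 8.59 degrees, less where a joint would pass 70% of its speed; a pose out of reach is approached as far as the arm can. A call with a gripper value outside its range is refused whole. The fingers move at their own pace and stop on an object; "squeeze" is the grip in N (left out, the last holds). Time passes only in rows, so rows that repeat a pose let the fingers close. It gives the time, the measured TCP pose, the force and the opening at its end, in the units of the state.
- env.get_state(): the state, without advancing time (a new reading comes with each control period).
- env.snapshot(name): name is "scene" or "top" or "wrist"; returns (picture, depth): 420x560x3 uint8, red, green, blue; 420x560 float32, m along the optical axis (not along the pixel's ray), 0 where there is no reading.
- env.camera_params(name): a dict with "mtx" (3x3 intrinsics, pixels), "R" (3x3) and "t" (3): a world point X has camera coordinates R X + t. Camera axes: x right, y down, z forward; pixel columns grow to the right and rows downward; lengths in m; the calibration is good to about 2 mm. The wrist camera is an equidistant fisheye: a pixel r from the principal point sees the ray r / f radians off the axis. A picture is of the moment at which its call begins: read the wrist's pose just before it. camera_params takes no time and is no camera call; for the wrist camera it gives the pose at the moment of the call.
- env.sign_off(): hands the job in, once; it reports no verdict.
Trained networks look in the newest picture that a camera, given by its name, has taken for a name from the list of things; names that differ only in an ending like _2 or _b are one class to them, and where a whole thing is asked for, a point or a joint stands for the part that bears it (a point fixed in the world has none). Each returns a list of dicts, best first, with "conf" (0 to 1); they miss things now and then, are a little off and sometimes report something else, mostly with a low value. They report only what shows in the picture. A call takes as long as a camera call. They do not tell look-alikes from the thing itself.
- env.outline_of(camera, target): "mask" (420x560 bool, what is visible of it) and "centre" ([column, row] in pixels, amid what is visible of it).
The state is a dict: "time": time; "joint_pos": joint angles; "qd": joint speeds; "effort": joint torques, N m; "position": TCP position; "tool_rot": TCP orientation; "contact_force": force on the tool from outside, world axes, zero at the start; "torque": the same for the moment, N m; "gripper_width": finger opening in m.
Only numpy, scipy, OpenCV 4.12 (cv2) and the standard library are available. Lean on these libraries where they do the work, as an engineer would, in place of code of your own. Each camera call takes 0.05 s, during which the arm holds its last target.

### The job

On the bench two round steel bars are held in spring clips: take the nut bar, the one with a fat six-sided socket on one end, pull it forward out of the open mouths of its clips, and lay it flat inside the open tool tray, lengthwise, lowering it in rather than dropping it. Leave the other bar, with a ball at each end, in its clips.

Things in the scene. Friction and masses are not known exactly. Their poses are not given: they have to be found in the camera images.
- nut_bar: Bare steel round bar, 20 mm diameter, 214 mm long, 0.3 kg. Origin on its axis midway between its two clips; y along the bar. Six-sided socket 32 mm across flats at y = 68 to 108 mm, round collar of 32 mm diameter at -76 to -84. Starts level in its clips, axis 120 mm above the bench, axes parallel to the holder's. Bare middle, y = -45 to 45, is free to grasp. Lying down, its axis is 16 mm up.
- nut_bar_holder: Fixed; origin on the bench under the clipped bar's middle. Base 8 mm thick, x -33 to 57, y +-75 mm. Two 130 mm posts behind the bar (x 10 to 29) at y = +-55, 16 wide, each with a sprung steel C clip round the bar, reaching 14 mm over its axis, 15 in front. Mouths open to the holder's -x, towards the robot: it snaps out with some 10 N, is free after 30 mm; it cannot be lifted or slid out endways.
- ball_bar: The bystander bar, to be left alone: same 20 mm round steel bar held the same way in a second, identical holder, but with a 32 mm ball at each end, 208 mm long. Origin on its axis midway between its clips, y along the bar.
- tray: Open tool tray of dark sheet steel, fixed on the bench, empty: 290 mm long (its x) by 160 mm wide (its y), walls 5 mm thick and 30 mm high, floor 5 mm thick. Origin at the bench surface under its centre.
Not all that is in view belongs to the job. What is shaped like the nut_bar but blue is not meant.

How it is judged:
On the way, in this order (a step that is already met when the one before it is completed fails the run):
1. the nut bar, held by the gripper, is out of its clips in front of the holder (x of nut_bar in the frame of nut_bar_holder below -0.03 m and contact force between the fingers and nut_bar above 0.5 N), for 0.1 s.
2. the nut bar, still held by the gripper, is down inside the tray, its middle less than 50 mm above the bench (height (world z) of nut_bar below 0.05 m and x of nut_bar in the frame of tray between -0.06 and 0.06 m and y of nut_bar in the frame of tray between -0.065 and 0.065 m and contact force between the fingers and nut_bar above 0.5 N), for 0.05 s.
At the end, for the whole second after the job is handed in: The nut bar lies released and at rest on the tray's floor, inside its walls and lengthwise within 28 degrees, either end first: its middle within 60 mm along and 65 mm across of the tray's centre and under 30 mm above the bench. The ball-ended bar is within 15 mm of where it was, in its clips (height (world z) of nut_bar below 0.03 m and x of nut_bar in the frame of tray between -0.06 and 0.06 m and y of nut_bar in the frame of tray between -0.065 and 0.065 m and angle between the y axis of nut_bar and the x axis of tray, either way round below 0.5 rad and linear speed of nut_bar below 0.03 m/s and distance of ball_bar from where it was at the start of the episode below 0.015 m); the robot touches nothing.
It fails at once if the ball-ended bar is knocked or pulled 15 mm or more from its place (distance of ball_bar from where it was at the start of the episode above 0.015 m).
It also fails if it takes over 42 s, if anything falls off the work surface, if the arm or the gripper's body presses on something with over 40 N, if the wrist force passes 120 N, or if a joint passes its speed limit or range.

## Working session

There is one attempt and no reset: what is moved stays moved. The work goes in short steps, Python scripts to look and compute and a tool call to move; the robot and the scene stay as the last step left them, time stands still between calls to the robot, and variables do not carry over. Pictures are saved under pics/ and viewed, and the job is handed in when it is done.

Besides the shell and the picture viewer there is one more tool, called after ">>>" by a JSON object that holds its "op" and its "data", one argument or row to a line. servo_tool: Moves the arm, as the interface text tells. Its arguments: {"type":"object","properties":{"targets":{"type":"array","items":{"type":"array","items":{"type":"array","items":{"type":"number"}}}},"squeeze":{"type":"number"}},"required":["targets"]}

```bash
mkdir -p pics; cat > h.py <<'E'
import numpy as np, cv2
from bench import env
def save(n,p): cv2.imwrite('pics/'+n+'.png', p[:,:,::-1])
E
python3 - <<'E'
from h import *
import pickle
d={}
for c in ['scene','top','wrist']:
    cp=env.camera_params(c)
    p,z=env.snapshot(c); save(c+'0',p); d[c]=(p,z,cp)
    for t in ['nut_bar','nut_bar_holder','ball_bar','tray'] if c!='wrist' else []:
        o=env.outline_of(c,t)
        print(c,t,[(round(x['conf'],2),np.round(x['centre']),int(x['mask'].sum())) for x in o])
        d[c,t]=o
pickle.dump(d,open('d0.pkl','wb'))
s=env.get_state(); print(s)
E
```

```text
scene nut_bar [(0.84, array([176., 174.]), 549), (0.58, array([212., 157.]), 465)]
scene nut_bar_holder [(0.93, array([167., 201.]), 1790)]
scene ball_bar [(0.85, array([399., 290.]), 948)]
scene tray [(0.55, array([256., 277.]), 7140)]
top nut_bar [(0.76, array([402., 275.]), 714), (0.62, array([409., 187.]), 662)]
top nut_bar_holder [(0.61, array([405., 196.]), 1525)]
top ball_bar [(0.76, array([159., 154.]), 645)]
top tray [(0.71, array([286., 162.]), 6188)]
{'time': 0.55, 'joint_pos': array([-1.31161405,  0.43448865,  0.02501874,  1.57321862, -0.0115958 ,
        1.13398401, -0.07510049]), 'qd': array([ 0.00045155,  0.00066668, -0.0015423 , -0.00156295,  0.00249693,
        0.00043598, -0.00010479]), 'effort': array([-9.16391509e-04, -6.67243910e+01,  9.83256698e-01, -3.14631414e+01,
       -6.05735346e-02,  3.35270679e-02,  6.69941346e-05]), 'position': array([0.22124773, 0.58453091, 0.4047419 ]), 'tool_rot': array([-0.69554748,  0.12723799, -0.12725797,  0.69557861]), 'contact_force': array([-0.29083636,  0.1568483 , -0.27635957]), 'torque': array([-0.00254391, -0.01043653, -0.00405529]), 'gripper_width': 0.09171196876538963}
```

View pics/scene0.png

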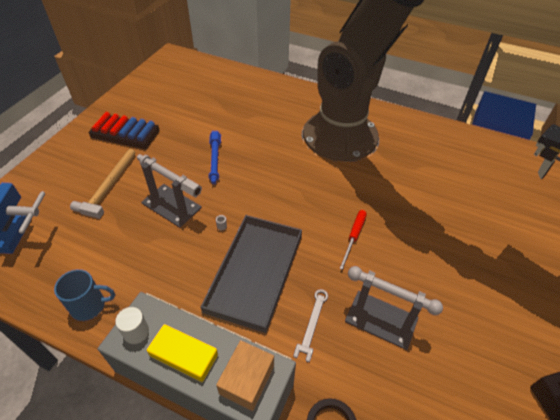

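View pics/top0.png

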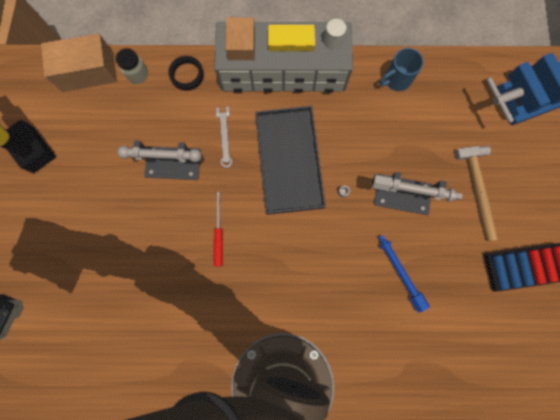

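View pics/wrist0.png

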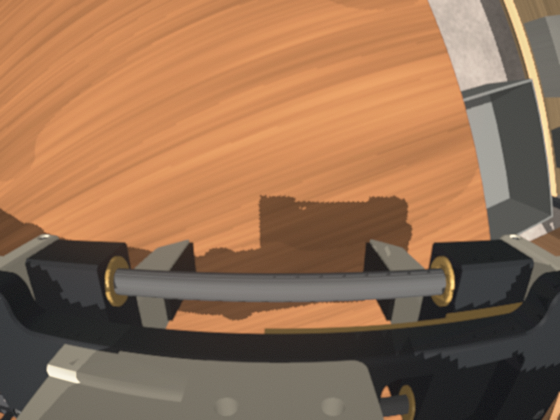

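The scene view shows the nut bar at (170,174), the ball bar at (395,290), the tray at (255,272) and the blue decoy at (214,157). In the top view they are at (418,188), (160,154), (290,160) and (403,275). Next I'll turn these into positions.

```bash
cat >> h.py <<'E'
def pts(z,cp,mask):
    v,u=np.nonzero(mask&(z>0)); d=z[v,u]
    K=cp['mtx']; c=np.stack([(u-K[0,2])/K[0,0]*d,(v-K[1,2])/K[1,1]*d,d],1)
    return (c-cp['t'])@cp['R']
def fit(P):
    m=np.median(P,0); u,s,vt=np.linalg.svd(P-m,full_matrices=False); a=vt[0]; 
    t=(P-m)@a; return m,a,t
E
python3 - <<'E'
from h import *
import pickle
d=pickle.load(open('d0.pkl','rb'))
for c in ['scene','top']:
    p,z,cp=d[c]
    print(c,'cam at',-cp['R'].T@cp['t'])
    for t,i in [('nut_bar',0),('nut_bar',1),('ball_bar',0),('nut_bar_holder',0),('tray',0)]:
        m=d[c,t][i]['mask']; P=pts(z,cp,m)
        med,a,tt=fit(P)
        rgb=p[m].mean(0)
        print(c,t,i,'med',med.round(3),'dir',a.round(3),'ang',np.degrees(np.arctan2(a[1],a[0])).round(1),'ext',np.percentile(tt,[0.5,2,50,98,99.5]).round(3),'z',np.percentile(P[:,2],[2,20,50,80,98]).round(3),rgb.round())
E
```

```text
scene cam at [1.09984228 0.27119748 0.93168007]
scene nut_bar 0 med [ 0.494 -0.299  0.127] dir [0.21  0.977 0.032] ang 77.8 ext [-0.138 -0.129 -0.002  0.079  0.079] z [0.    0.121 0.127 0.132 0.136] [145. 129. 120.]
scene nut_bar 1 med [ 0.284 -0.31   0.023] dir [ 0.875  0.484 -0.017] ang 28.9 ext [-0.134 -0.108 -0.001  0.106  0.108] z [-0.002  0.017  0.023  0.027  0.031] [ 64.  73. 134.]
scene ball_bar 0 med [0.577 0.315 0.127] dir [ 0.003  0.998 -0.056] ang 89.8 ext [-0.108 -0.105  0.     0.093  0.114] z [-0.001  0.122  0.127  0.13   0.135] [154. 138. 128.]
scene nut_bar_holder 0 med [ 0.504 -0.33   0.008] dir [-0.045 -0.266 -0.963] ang -99.6 ext [-0.136 -0.134 -0.011  0.022  0.034] z [0.001 0.006 0.008 0.086 0.133] [78. 67. 62.]
scene tray 0 med [ 0.605 -0.017  0.005] dir [0.992 0.127 0.002] ang 7.3 ext [-0.157 -0.155  0.     0.132  0.133] z [0.001 0.003 0.005 0.01  0.03 ] [83. 77. 75.]
top cam at [0.26914764 0.00639642 1.04162395]
top nut_bar 0 med [ 0.28  -0.312  0.026] dir [-0.88  -0.474  0.039] ang -151.7 ext [-0.11  -0.104 -0.     0.098  0.101] z [0.002 0.022 0.026 0.031 0.034] [ 50.  77. 136.]
top nut_bar 1 med [ 0.485 -0.309  0.13 ] dir [-0.181 -0.983 -0.024] ang -100.4 ext [-0.091 -0.09  -0.     0.119  0.124] z [0.117 0.126 0.13  0.134 0.138] [154. 144. 135.]
top ball_bar 0 med [0.568 0.306 0.129] dir [-0.045 -0.999  0.013] ang -92.6 ext [-0.103 -0.098 -0.     0.099  0.101] z [0.119 0.126 0.129 0.132 0.136] [150. 139. 130.]
top nut_bar_holder 0 med [ 0.483 -0.336  0.009] dir [0.086 0.155 0.984] ang 60.9 ext [-0.016 -0.013  0.003  0.135  0.137] z [0.004 0.007 0.009 0.106 0.136] [90. 84. 81.]
top tray 0 med [ 0.591 -0.018  0.006] dir [-0.994 -0.11  -0.001] ang -173.7 ext [-0.144 -0.141  0.001  0.144  0.145] z [0.001 0.004 0.006 0.009 0.032] [77. 75. 74.]
```

```bash
python3 - <<'E'
from h import *
import pickle
d=pickle.load(open('d0.pkl','rb'))
p,z,cp=d['top']
im=p.copy()
for t in ['nut_bar','nut_bar_holder','ball_bar','tray']:
    for o in d['top',t]:
        cs,_=cv2.findContours(o['mask'].astype(np.uint8),cv2.RETR_EXTERNAL,cv2.CHAIN_APPROX_NONE); cv2.drawContours(im,cs,-1,(0,255,0),1)
save('topc1',cv2.resize(im[90:320,100:500],(800,460),interpolation=cv2.INTER_NEAREST))
E
```

```text
(no output)
```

View pics/topc1.png

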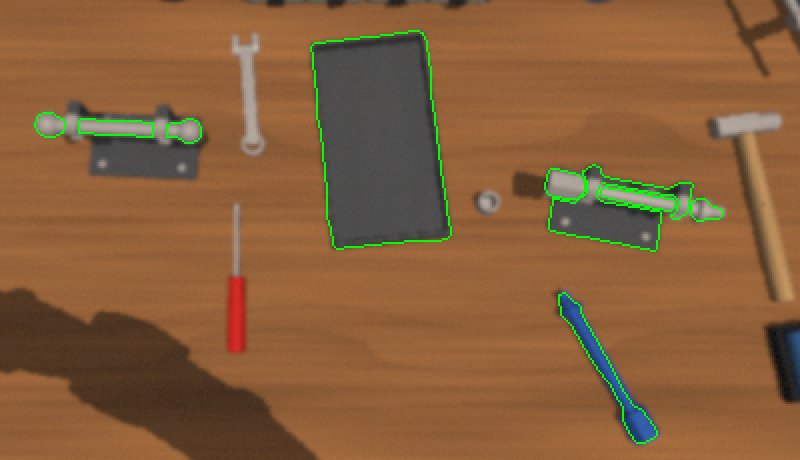

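```bash
cat >> h.py <<'E'
from scipy.optimize import least_squares
def cylfit(P,r,x0,zc=None):
    # axis level: point (cx,cy) , yaw th, z
    def res(q):
        n=np.array([-np.sin(q[2]),np.cos(q[2])]); d=(P[:,:2]-q[:2])@n
        return np.hypot(d,P[:,2]-q[3])-r
    # fix gauge by tiny prior on along-axis pos
    f=lambda q: np.r_[res(q), 0.01*((q[:2]-x0[:2])@np.array([np.cos(x0[2]),np.sin(x0[2])]))]
    s=least_squares(f,x0,loss='soft_l1',f_scale=0.002); return s.x, np.median(np.abs(res(s.x)))
E
python3 - <<'E'
from h import *
import pickle
d=pickle.load(open('d0.pkl','rb'))
for name,i,x0,rng in [('nut',{'scene':0,'top':1},[.486,-.326,np.radians(79),.12],None),('ball',{'scene':0,'top':0},[.575,.31,np.radians(88),.12],None)]:
  for c in ['scene','top']:
    p,z,cp=d[c]
    k='nut_bar' if name=='nut' else 'ball_bar'
    m=d[c,k][i[c]]['mask']; P=pts(z,cp,m); P=P[P[:,2]>.1]
    a=np.array([np.cos(x0[2]),np.sin(x0[2])]); t=(P[:,:2]-np.array(x0[:2]))@a
    q,r=cylfit(P[np.abs(t)<.045],.010,x0)
    a=np.array([np.cos(q[2]),np.sin(q[2])]); t=(P[:,:2]-q[:2])@a
    print(name,c,q.round(4),'yaw',np.degrees(q[2]).round(1),'res',r.round(4),'n',(np.abs(t)<.045).sum(),'ext',np.percentile(t,[0,1,99,100]).round(3))
    h,e=np.histogram(t,bins=np.arange(-.13,.131,.02)); 
    for lo in np.arange(-.12,.12,.01):
        s=(t>=lo)&(t<lo+.01)
        if s.sum(): 
            n=np.array([-a[1],a[0]]); w=(P[s,:2]-q[:2])@n
            print('  %.2f n%d zmax %.3f w %.3f %.3f'%(lo,s.sum(),P[s,2].max(),w.min(),w.max()))
  # tray
for c in ['scene','top']:
    p,z,cp=d[c]; m=d[c,'tray'][0]['mask']; m=cv2.dilate(m.astype(np.uint8),np.ones((7,7)))>0
    P=pts(z,cp,m); R=P[(P[:,2]>.024)&(P[:,2]<.036)]
    print('tray rim',c,len(R),cv2.minAreaRect((R[:,:2]*1000).astype(np.float32)))
    F=P[(P[:,2]<.02)]; print('floor z',np.median(F[:,2]))
E
```

```text
nut scene [ 0.4848 -0.3258  1.3825  0.1187] yaw 79.2 res 0.0009 n 196 ext [-0.106 -0.101  0.108  0.11 ]
  -0.11 n9 zmax 0.125 w -0.006 0.005
  -0.10 n9 zmax 0.129 w -0.008 0.007
  -0.09 n18 zmax 0.137 w -0.016 0.005
  -0.08 n42 zmax 0.136 w -0.016 0.012
  -0.07 n7 zmax 0.134 w -0.020 0.002
  -0.06 n2 zmax 0.125 w -0.008 -0.005
  -0.05 n14 zmax 0.130 w -0.010 0.002
  -0.04 n26 zmax 0.131 w -0.012 0.005
  -0.03 n22 zmax 0.130 w -0.011 0.003
  -0.02 n24 zmax 0.133 w -0.011 0.004
  -0.01 n23 zmax 0.132 w -0.010 0.007
  -0.00 n23 zmax 0.130 w -0.011 0.006
  0.01 n23 zmax 0.130 w -0.012 0.004
  0.02 n26 zmax 0.130 w -0.010 0.008
  0.03 n17 zmax 0.131 w -0.010 0.005
  0.04 n3 zmax 0.130 w -0.007 -0.001
  0.05 n4 zmax 0.127 w -0.007 0.006
  0.06 n14 zmax 0.135 w -0.017 0.004
  0.07 n44 zmax 0.139 w -0.018 0.008
  0.08 n38 zmax 0.137 w -0.019 0.008
  0.09 n44 zmax 0.136 w -0.017 0.008
  0.10 n98 zmax 0.137 w -0.019 0.016
nut top [ 0.485  -0.3258  1.3765  0.1203] yaw 78.9 res 0.0011 n 243 ext [-0.108 -0.104  0.107  0.107]
  -0.11 n18 zmax 0.130 w -0.005 0.006
  -0.10 n26 zmax 0.132 w -0.007 0.
[... 2051 characters left out ...]
01 n35 zmax 0.132 w -0.008 0.010
  -0.00 n30 zmax 0.131 w -0.006 0.010
  0.01 n31 zmax 0.133 w -0.006 0.010
  0.02 n34 zmax 0.132 w -0.008 0.010
  0.03 n31 zmax 0.131 w -0.009 0.010
  0.04 n19 zmax 0.133 w -0.008 0.010
  0.05 n2 zmax 0.135 w 0.001 0.007
  0.06 n25 zmax 0.132 w -0.006 0.011
  0.07 n51 zmax 0.136 w -0.010 0.015
  0.08 n56 zmax 0.139 w -0.014 0.016
  0.09 n25 zmax 0.136 w -0.009 0.015
tray rim scene 794 ((591.3236083984375, -17.400054931640625), (293.36529541015625, 161.02365112304688), 6.56191873550415)
floor z 0.003992952552947573
tray rim top 650 ((591.1277465820312, -17.63306427001953), (291.3261413574219, 160.12098693847656), 6.550674915313721)
floor z 0.005245023056857135
```

```bash
cat >> h.py <<'E'
from scipy.spatial.transform import Rotation as Ro
def pose(yaw): # tool down, jaw (tool z) at yaw deg
    a=np.radians(yaw); z=np.array([np.cos(a),np.sin(a),0]); y=np.array([0,0,-1.]); return np.stack([np.cross(y,z),y,z],1)
def rel(p,yaw,grasp=True,ref=None):
    "p = grasp point world -> row from current pose"
    s=env.get_state(); p0,R0=(s['position'],Ro.from_quat(s['tool_rot']).as_matrix()) if ref is None else ref
    R1=pose(yaw); t=np.array(p,float)-(0.159*R1[:,1] if grasp else 0)
    return np.r_[R0.T@(t-p0)*100, Ro.from_matrix(R0.T@R1).as_rotvec()].round(3)
E
python3 - <<'E'
from h import *
import pickle
d=pickle.load(open('d0.pkl','rb'))
o=np.array([.485,-.326]);a=np.radians(-10.95);ux=np.array([np.cos(a),np.sin(a)]);uy=np.array([-ux[1],ux[0]])
for c in ['scene','top']:
    p,z,cp=d[c];P=pts(z,cp,d[c,'nut_bar_holder'][0]['mask']);h=np.c_[(P[:,:2]-o)@ux,(P[:,:2]-o)@uy,P[:,2]]
    b=h[h[:,2]<.012];q=h[(h[:,2]>.03)&(h[:,2]<.128)]
    print(c,'base',np.percentile(b,[2,98],axis=0).round(3).tolist(),'posts',np.percentile(q,[5,95],axis=0).round(3).tolist())
g=o+.015*uy; print(g)
print(rel([.42,.15,.26],30)); print(rel([*g,.25],-10.95))
p,z,cp=d['top']; P=pts(z,cp,np.ones_like(z,bool)); s=P[(P[:,0]>.3)&(P[:,0]<.72)&(abs(P[:,1])<.45)]; print('max h near',np.percentile(s[:,2],[99,99.9,100]))
E
```

```text
scene base [[-0.031, -0.073, -0.001], [0.056, 0.073, 0.011]] posts [[0.011, -0.059, 0.036], [0.029, 0.063, 0.124]]
top base [[-0.033, -0.073, 0.003], [0.055, 0.071, 0.012]] posts [[-0.013, -0.059, 0.041], [0.026, 0.062, 0.126]]
[ 0.48784928 -0.3112731 ]
[ 33.972  -1.427 -33.602  -0.      0.685   0.   ]
[ 56.648  -0.428 -74.34   -0.      1.4    -0.   ]
max h near [0.13338263 0.13703751 0.14064488]
```

>>> {"op": "servo_tool", "data": {
  "targets": [
    [[34, -1.4, -33.6, 0, 0.685, 0, 9.18], [34, -1.4, -33.6, 0, 0.685, 0, 9.18], [34, -1.4, -33.6, 0, 0.685, 0, 9.18], [34, -1.4, -33.6, 0, 0.685, 0, 9.18], [34, -1.4, -33.6, 0, 0.685, 0, 9.18], [34, -1.4, -33.6, 0, 0.685, 0, 9.18], [34, -1.4, -33.6, 0, 0.685, 0, 9.18], [34, -1.4, -33.6, 0, 0.685, 0, 9.18], [34, -1.4, -33.6, 0, 0.685, 0, 9.18], [56.6, -0.4, -74.3, 0, 1.4, 0, 9.18], [56.6, -0.4, -74.3, 0, 1.4, 0, 9.18], [56.6, -0.4, -74.3, 0, 1.4, 0, 9.18], [56.6, -0.4, -74.3, 0, 1.4, 0, 9.18], [56.6, -0.4, -74.3, 0, 1.4, 0, 9.18], [56.6, -0.4, -74.3, 0, 1.4, 0, 9.18], [56.6, -0.4, -74.3, 0, 1.4, 0, 9.18], [56.6, -0.4, -74.3, 0, 1.4, 0, 9.18], [56.6, -0.4, -74.3, 0, 1.4, 0, 9.18], [56.6, -0.4, -74.3, 0, 1.4, 0, 9.18], [56.6, -0.4, -74.3, 0, 1.4, 0, 9.18]]
  ]
}}

```text
time: 2.55
position: [0.4863, -0.3169, 0.4089]
tool_rot: [0.449, -0.546, 0.548, -0.447]
contact_force: [-0.3, -1.1, -0.1]
gripper_width: 0.0916
```

```bash
python3 - <<'E'
from h import *
cp=env.camera_params('wrist');p,z=env.snapshot('wrist');save('wrist1',p)
o=env.outline_of('wrist','nut_bar');print([(x['conf'],x['centre'],x['mask'].sum()) for x in o])
s=env.get_state();print(s['position'],s['tool_rot'],s['time'],s['contact_force'],s['joint_pos'].round(2))
m=o[0]['mask'] 
K=cp['mtx'];v,u=np.nonzero(m&(z>0));x=(u-K[0,2])/K[0,0];y=(v-K[1,2])/K[1,1];r=np.hypot(x,y);k=np.tan(r)/np.maximum(r,1e-6)
c=np.stack([x*k,y*k,np.ones_like(x)],1)*z[v,u][:,None];P=(c-cp['t'])@cp['R']
P=P[P[:,2]>.1];x0=[.485,-.326,np.radians(79),.12]
a=np.array([np.cos(x0[2]),np.sin(x0[2])]);t=(P[:,:2]-np.array(x0[:2]))@a
q,rr=cylfit(P[abs(t)<.045],.01,x0);print(q,np.degrees(q[2]),rr,np.percentile(t,[0,2,98,100]))
print('hover',rel([.4878,-.3113,.25],-10.95)); print('grasp',rel([.4878,-.3113,.127],-10.95))
E
```

```text
[(0.93, [279.4, 174.4], np.int64(5603)), (0.84, [138.6, 193.8], np.int64(2052))]
[ 0.48715539 -0.31179294  0.40843108] [-0.44955555  0.546084   -0.5458736   0.44912592] 2.65 [-0.29979089  0.70749483  0.1711024 ] [-0.04  0.41  0.73  1.73 -0.3   1.12  0.59]
[ 0.4848207  -0.32591712  1.38082827  0.11966384] 79.11563210419646 0.00033367929046391326 [-0.10785891 -0.09600114  0.10494574  0.1068186 ]
hover [-0.061 -0.057  0.054  0.001 -0.002  0.   ]
grasp [-6.4000e-02  1.2243e+01  6.1000e-02  1.0000e-03 -2.0000e-03  0.0000e+00]
```

View pics/wrist1.png

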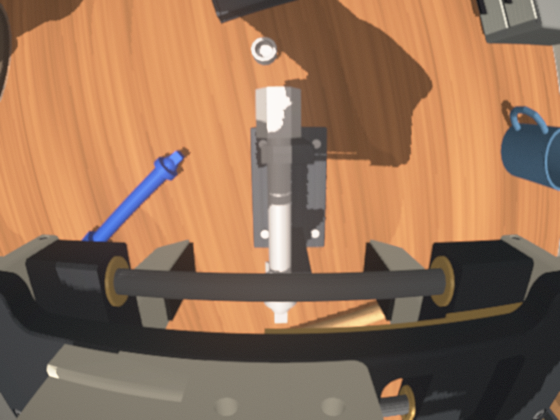

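The wrist view shows the bar centred between the open fingers, with the hex socket at (278,110). The cylinder fit from this view agrees with the earlier ones to under 1 mm. I'll descend.

>>> {"op": "servo_tool", "data": {
  "targets": [
    [[0, 3, 0, 0, 0, 0, 9.18], [0, 6, 0, 0, 0, 0, 9.18], [0, 9, 0, 0, 0, 0, 9.18], [0, 11, 0, 0, 0, 0, 9.18], [0, 12.2, 0, 0, 0, 0, 9.18], [0, 12.2, 0, 0, 0, 0, 9.18], [0, 12.2, 0, 0, 0, 0, 9.18]]
  ]
}}

```text
time: 3.35
position: [0.488, -0.3103, 0.2875]
tool_rot: [0.45, -0.545, 0.545, -0.45]
contact_force: [-0.3, -0.3, 0.2]
gripper_width: 0.092
```

>>> {"op": "servo_tool", "data": {
  "targets": [
    [[0, 0, 0, 0, 0, 0, 5], [0, 0, 0, 0, 0, 0, 3.5], [0, 0, 0, 0, 0, 0, 2.6], [0, 0, 0, 0, 0, 0, 2.2], [0, 0, 0, 0, 0, 0, 1], [0, 0, 0, 0, 0, 0, 1], [0, 0, 0, 0, 0, 0, 1], [0, 0, 0, 0, 0, 0, 1], [0, 0, 0, 0, 0, 0, 1], [0, 0, 0, 0, 0, 0, 1]]
  ],
  "squeeze": 50
}}

```text
time: 4.35
position: [0.4876, -0.3107, 0.2867]
tool_rot: [0.45, -0.545, 0.545, -0.45]
contact_force: [-0.4, -0.7, 0.8]
gripper_width: 0.0186
```

>>> {"op": "servo_tool", "data": {
  "targets": [
    [[0, 0, -0.5, 0, 0, 0, 1], [0, 0, -1, 0, 0, 0, 1], [0, 0, -1.5, 0, 0, 0, 1], [0, 0, -2, 0, 0, 0, 1], [0, 0, -2.5, 0, 0, 0, 1], [0, 0, -3, 0, 0, 0, 1], [0, 0, -4, 0, 0, 0, 1], [0, 0, -5, 0, 0, 0, 1], [0, 0, -6, 0, 0, 0, 1], [0, 0, -7, 0, 0, 0, 1], [0, 0, -7, 0, 0, 0, 1], [0, 0, -7, 0, 0, 0, 1], [0, 0, -7, 0, 0, 0, 1]]
  ]
}}

```text
time: 5.65
position: [0.4193, -0.2975, 0.2869]
tool_rot: [0.45, -0.545, 0.546, -0.45]
contact_force: [-0.1, 0.7, -1.9]
gripper_width: 0.0187
```

```bash
cat > meas.py <<'E'
from h import *
import sys
def meas(tag,x0,cams=('scene','top')):
    for c in cams:
        cp=env.camera_params(c);p,z=env.snapshot(c);save(c+tag,p)
        for o in env.outline_of(c,'nut_bar'):
            m=o['mask'];col=p[m].mean(0)
            if col[2]>col[0]*1.2: continue
            P=pts(z,cp,m);med,a,t=fit(P);print(c,round(o['conf'],2),'med',med.round(3),'dir',(a*np.sign(a[0])).round(3),'yaw',np.degrees(np.arctan(a[1]/a[0])).round(1),'ext',np.percentile(t,[1,99]).round(3),'z',np.percentile(P[:,2],[5,50,95]).round(3),col.round())
            P=P[np.abs(P[:,2]-x0[3])<.03];a=np.array([np.cos(x0[2]),np.sin(x0[2])]);tt=(P[:,:2]-np.array(x0[:2]))@a
            Q=P[abs(tt)<.05]
            if len(Q)>20:
                q,r=cylfit(Q,.01,x0);a=np.array([np.cos(q[2]),np.sin(q[2])]);t=(P[:,:2]-q[:2])@a
                print('   cyl',q.round(4),np.degrees(q[2]).round(1),'res',r.round(4),'ends',np.percentile(t,[0,1,99,100]).round(3))
    s=env.get_state();print(s['position'].round(4),s['contact_force'].round(1),s['gripper_width'],s['time'])
E
python3 - <<'E'
from meas import *
meas('2',[.485-.0687,-.326+.0133,np.radians(79),.12])
E
```

```text
scene 0.63 med [ 0.434 -0.233  0.126] dir [0.334 0.895 0.296] yaw 69.6 ext [-0.149  0.027] z [0.109 0.126 0.135] [99. 86. 81.]
   cyl [ 0.4168 -0.3128  1.3896  0.1179] 79.6 res 0.0011 ends [0.015 0.018 0.109 0.11 ]
scene 0.55 med [0.577 0.312 0.128] dir [0.045 0.999 0.004] yaw 87.4 ext [-0.104  0.094] z [0.119 0.128 0.134] [165. 149. 140.]
top 0.71 med [ 0.43  -0.227  0.132] dir [ 0.125 -0.707 -0.696] yaw -80.0 ext [-0.016  0.037] z [0.12  0.132 0.137] [116. 108. 102.]
[ 0.4191 -0.2975  0.2867] [-0.6 -0.6 -2.5] 0.018876966251222656 5.85
```

```bash
python3 - <<'E'
from h import *
c=np.array([.5912,-.0175]);a=np.radians(6.55);g=c+.015*np.array([np.cos(a),np.sin(a)]);print(g)
print('lift',rel([.4193,-.2975,.228],-10.95));print('over',rel([*g,.228],-83.45))
E
```

```text
[ 0.60610209 -0.01578895]
lift [ 3.0000e-03 -1.0033e+01  2.0000e-02 -0.0000e+00  0.0000e+00  0.0000e+00]
over [-31.199 -10.036  13.02   -0.      1.266   0.   ]
```

View pics/scene2.png

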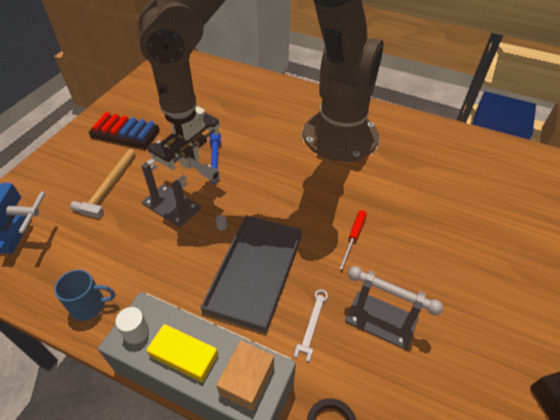

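The bar is out of its clips and in the gripper, with the hex end at (207,175). The holder at (172,205) is empty, and the ball bar at (395,290) hasn't moved. I'll lift, carry it over and turn it.

>>> {"op": "servo_tool", "data": {
  "targets": [
    [[0, -3, 0, 0, 0, 0, 1], [0, -6, 0, 0, 0, 0, 1], [0, -9, 0, 0, 0, 0, 1], [0, -10, 0, 0, 0, 0, 1], [-3, -10, 1.3, 0, 0.12, 0, 1], [-6, -10, 2.5, 0, 0.24, 0, 1], [-9, -10, 3.8, 0, 0.36, 0, 1], [-12, -10, 5, 0, 0.48, 0, 1], [-15, -10, 6.3, 0, 0.6, 0, 1], [-18, -10, 7.5, 0, 0.72, 0, 1], [-21, -10, 8.8, 0, 0.84, 0, 1], [-24, -10, 10, 0, 0.96, 0, 1], [-27, -10, 11.3, 0, 1.08, 0, 1], [-30, -10, 12.5, 0, 1.2, 0, 1], [-31.2, -10, 13, 0, 1.266, 0, 1], [-31.2, -10, 13, 0, 1.266, 0, 1], [-31.2, -10, 13, 0, 1.266, 0, 1], [-31.2, -10, 13, 0, 1.266, 0, 1]]
  ]
}}

```text
time: 7.65
position: [0.605, -0.0173, 0.3865]
tool_rot: [0.04, -0.706, 0.706, -0.04]
contact_force: [0.1, 0.1, -3.1]
gripper_width: 0.0185
```

```bash
python3 - <<'E'
from meas import *
meas('3',[.591,-.0175,np.radians(6.55),.221])
print(rel([.6061,-.0158,.034],-83.45))
E
```

```text
scene 0.72 med [ 0.671 -0.007  0.228] dir [ 0.992  0.125 -0.005] yaw 7.2 ext [-0.064  0.026] z [0.216 0.228 0.235] [99. 90. 84.]
   cyl [ 0.5911 -0.0187  0.1348  0.218 ] 7.7 res 0.0007 ends [0.014 0.016 0.106 0.107]
top 0.77 med [ 0.54  -0.024  0.229] dir [ 0.656  0.017 -0.755] yaw 1.5 ext [-0.252  0.036] z [0.218 0.229 0.236] [167. 157. 148.]
   cyl [ 0.5911 -0.0186  0.1091  0.2206] 6.2 res 0.0008 ends [-0.11  -0.109  0.02   0.022]
[ 0.6054 -0.0167  0.387 ] [-1.2 -0.6 -1.6] 0.01899062702028091 7.85
[-7.7000e-02  1.9396e+01 -7.5000e-02  0.0000e+00 -1.0000e-03 -0.0000e+00]
```

View pics/scene3.png

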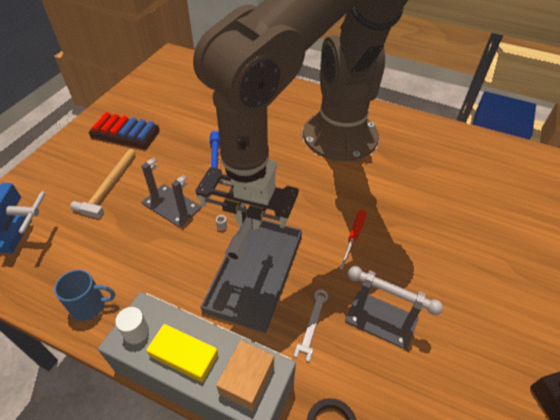

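The bar is level, centred over the tray and lengthwise. I'll lower it.

>>> {"op": "servo_tool", "data": {
  "targets": [
    [[0, 3, 0, 0, 0, 0, 1], [0, 6, 0, 0, 0, 0, 1], [0, 9, 0, 0, 0, 0, 1], [0, 12, 0, 0, 0, 0, 1], [0, 14, 0, 0, 0, 0, 1], [0, 16, 0, 0, 0, 0, 1], [0, 17.5, 0, 0, 0, 0, 1], [0, 18.5, 0, 0, 0, 0, 1], [0, 19.2, 0, 0, 0, 0, 1], [0, 19.2, 0, 0, 0, 0, 1], [0, 19.2, 0, 0, 0, 0, 1], [0, 19.2, 0, 0, 0, 0, 1]]
  ]
}}

```text
time: 9.05
position: [0.6061, -0.0159, 0.1955]
tool_rot: [0.04, -0.706, 0.706, -0.041]
contact_force: [0.3, 0.9, -2.6]
gripper_width: 0.0188
```

>>> {"op": "servo_tool", "data": {
  "targets": [
    [[0, 0.2, 0, 0, 0, 0, 1], [0, 0.4, 0, 0, 0, 0, 1], [0, 0.4, 0, 0, 0, 0, 1], [0, 0.4, 0, 0, 0, 0, 1]]
  ]
}}

```text
time: 9.45
position: [0.6057, -0.0158, 0.1907]
tool_rot: [-0.04, 0.706, -0.706, 0.04]
contact_force: [0.6, -0.5, -1.7]
gripper_width: 0.0185
```

>>> {"op": "servo_tool", "data": {
  "targets": [
    [[0, 0.1, 0, 0, 0, 0, 1], [0, 0.2, 0, 0, 0, 0, 1], [0, 0.2, 0, 0, 0, 0, 1], [0, 0.2, 0, 0, 0, 0, 1]]
  ]
}}

```text
time: 9.85
position: [0.6057, -0.0158, 0.1888]
tool_rot: [-0.04, 0.706, -0.706, 0.04]
contact_force: [-1.0, 0.7, -1.0]
gripper_width: 0.0187
```

>>> {"op": "servo_tool", "data": {
  "targets": [
    [[0, 0.1, 0, 0, 0, 0, 1], [0, 0.1, 0, 0, 0, 0, 1], [0, 0.1, 0, 0, 0, 0, 1]]
  ]
}}

```text
time: 10.15
position: [0.6057, -0.0159, 0.1885]
tool_rot: [-0.04, 0.706, -0.706, 0.04]
contact_force: [-3.1, 1.0, 8.1]
gripper_width: 0.0187
```

The force jumped from −1 N to +8 N, so the bar is on the tray floor. I'll release it, check, and retreat.

>>> {"op": "servo_tool", "data": {
  "targets": [
    [[0, 0, 0, 0, 0, 0, 2.1], [0, 0, 0, 0, 0, 0, 2.4], [0, 0, 0, 0, 0, 0, 2.8], [0, 0, 0, 0, 0, 0, 3.4], [0, 0, 0, 0, 0, 0, 4.5], [0, 0, 0, 0, 0, 0, 5], [0, 0, 0, 0, 0, 0, 5], [0, 0, 0, 0, 0, 0, 5], [0, 0, 0, 0, 0, 0, 5]]
  ]
}}

```text
time: 11.05
position: [0.6057, -0.0158, 0.1877]
tool_rot: [-0.04, 0.706, -0.706, 0.04]
contact_force: [0.0, 0.5, -0.1]
gripper_width: 0.0499
```

```bash
python3 - <<'E'
from meas import *
meas('4',[.591,-.0175,np.radians(6.55),.021])
p,z=env.snapshot('wrist');save('wrist4',p)
E
```

```text
scene 0.71 med [ 0.669 -0.006  0.03 ] dir [ 0.994  0.107 -0.003] yaw 6.1 ext [-0.082  0.028] z [0.016 0.03  0.038] [99. 90. 85.]
   cyl [ 0.5908 -0.0155  0.0957  0.0202] 5.5 res 0.0009 ends [-0.005 -0.003  0.107  0.108]
top 0.59 med [ 0.537 -0.022  0.029] dir [0.989 0.144 0.037] yaw 8.3 ext [-0.057  0.053] z [0.005 0.029 0.038] [161. 151. 143.]
   cyl [ 0.5908 -0.0156  0.1325  0.0213] 7.6 res 0.0011 ends [-0.109 -0.107  0.003  0.008]
[ 0.6057 -0.0158  0.1878] [-0.3 -0.5  0.1] 0.049920007052141134 11.25
```

View pics/wrist4.png

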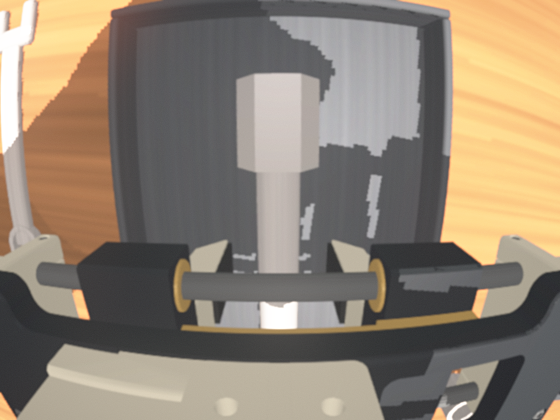

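The bar lies lengthwise on the tray floor, with the socket at (278,120). Both fingers are clear of it, so I'll retreat straight up.

>>> {"op": "servo_tool", "data": {
  "targets": [
    [[0, -1, 0, 0, 0, 0, 5], [0, -3, 0, 0, 0, 0, 5], [0, -6, 0, 0, 0, 0, 5], [0, -10, 0, 0, 0, 0, 5], [0, -14, 0, 0, 0, 0, 5], [0, -18, 0, 0, 0, 0, 5], [0, -20, 0, 0, 0, 0, 5], [0, -20, 0, 0, 0, 0, 5], [0, -20, 0, 0, 0, 0, 5], [0, -20, 0, 0, 0, 0, 5]]
  ]
}}

```text
time: 12.3
position: [0.6053, -0.0155, 0.3868]
tool_rot: [-0.041, 0.706, -0.706, 0.04]
contact_force: [0.3, 0.2, 0.2]
gripper_width: 0.05
```

```bash
python3 - <<'E'
from meas import *
meas('5',[.591,-.0175,np.radians(6.55),.021])
for c in ['scene','top']:
    cp=env.camera_params(c);p,z=env.snapshot(c)
    o=env.outline_of(c,'ball_bar')[0];P=pts(z,cp,o['mask']);P=P[P[:,2]>.1];x0=[.5716,.3101,1.522,.12]
    a=np.array([np.cos(x0[2]),np.sin(x0[2])]);t=(P[:,:2]-np.array(x0[:2]))@a
    print('ball',c,cylfit(P[abs(t)<.045],.01,x0)[0].round(4),np.percentile(t,[0,1,99,100]).round(3))
E
```

```text
scene 0.92 med [ 0.635 -0.012  0.03 ] dir [0.994 0.107 0.004] yaw 6.1 ext [-0.137  0.063] z [0.02  0.03  0.037] [146. 134. 127.]
   cyl [ 0.5909 -0.0165  0.1191  0.0206] 6.8 res 0.0009 ends [-0.102 -0.093  0.107  0.109]
top 0.58 med [ 0.583 -0.017  0.03 ] dir [0.994 0.111 0.017] yaw 6.4 ext [-0.105  0.099] z [0.022 0.03  0.038] [159. 150. 142.]
   cyl [ 0.5909 -0.0163  0.1109  0.0217] 6.4 res 0.0008 ends [-0.109 -0.107  0.097  0.102]
[ 0.6055 -0.0158  0.3869] [0.7 0.1 0.3] 0.050228042942880344 12.5
ball scene [0.5713 0.3101 1.5234 0.1192] [-0.105 -0.102  0.098  0.101]Traceback (most recent call last):
  File "<stdin>", line 5, in <module>
IndexError: list index out of range
```

View pics/scene5.png

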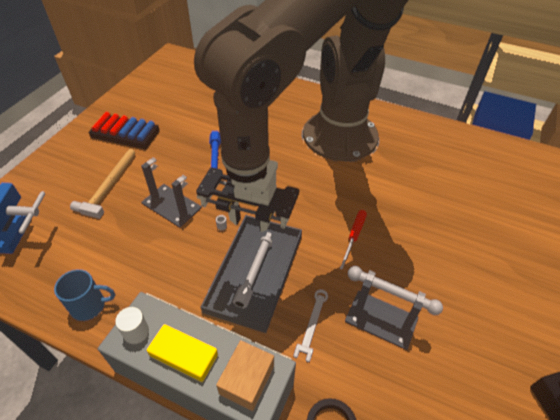

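The nut bar rests in the tray at (255,268). The ball bar is still in its clips at (395,290), and the gripper is well clear. Handing in.

```bash
python3 -c "
from bench import env
print(env.sign_off())"
```

```text
the job is handed in; nothing more can be done
None
```

The nut bar is lying flat and lengthwise in the tool tray, and I handed the job in at about 12.7 s. I gripped it near its middle, pulled it 70 mm forward out of its clips, then lifted it and turned it 72.5°. I lowered it until I felt the tray floor at about 8 N, released it, and backed straight up 20 cm.

**Nut bar:** in the last pictures, both cameras put its middle within about 1–2 mm of the tray centre. It was 21 mm above the bench, as it should be lying flat, and within about 0.5° of lengthwise.

**Ball bar:** it was within about 1 mm of where it started and still in its clips. Only the scene camera confirmed this, because the network missed it in the last top picture.

**Gripper:** it was clear, with no contact force beyond sensor noise. While holding the bar it read 18.7 mm rather than the bar's 20 mm; the hold was firm throughout.

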